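# Hang a sensor chip up to dry in cross-lock tweezers

### The arm

A 6-joint arm with a two-finger parallel gripper is mounted at the origin on the work surface. World frame = base frame: x ahead of the robot, y to its left, z up, the work surface at z = 0. Lengths are in mm, angles in rad, forces in N, time in s.
With the tool pointing down it reaches from about 275 to 1000 mm from the base axis. Payload 8.4 kg.
Tool frame: the origin (TCP) lies midway between the tips of the shut fingers; the grasp point (between the pads) lies 19 mm behind it; z points along the fingers, y is the line along which they close (so a half turn about z gives the same grasp; the last joint's range is limited). The gripper opens to 85 mm and grips with 20 to 120 N. Pads are 22 mm wide; open, the fingers measure 114 mm over their backs; the gripper's body (76 mm by 85 mm) begins 54 mm behind the grasp point. The pads swing forward as they close: fully open they stand 13 mm farther back than shut.
Start: joints at [1.24, 0.353, 1.633, -0, 1.155, -0.002], TCP at [201.816, 591.522, 195.181] pointing down, gripper open.
Joint ranges: [-2.63, 2.63], [-0.92, 2.1], [0.06, 2.66], [-1.3, 4.44], [0, 2.69], [-3.02, 3.02]. Speed limits (rad/s): [2.22, 2.22, 2.79, 3.14, 3.14, 3.14].

### API

Orientations are given as [roll, pitch, yaw] about the fixed x, y, z axes, in that order (R = Rz(yaw) Ry(pitch) Rx(roll)).
In Python, from rig import telemetry, optics, r gives the robot as it stands.
- The arm moves only by the tool play_rows, never from a script. Its arguments are lists of equal length, an entry for each row: "dp": the shift along the tool's x, y, z in units of 40 mm (1.0 is 40 mm), a list of three; "rot": the turn, a rotation vector about the tool's x, y, z in units of 6 degrees (1.0 is 6 degrees), a list of three. In form: {"dp": [[tx, ty, tz], ...], "rot": [[ax, ay, az], ...]}. A call has 1 to 5 rows; each row is the pose to reach, as a shift and turn from the pose commanded when the call began, along the tool's axes at that moment; what a row does not reach only later rows make up. A row lasts 1/12 s, in which the tool goes at most 41.7 mm and 7.16 degrees, less where a joint would pass 70% of its speed; a pose out of reach is approached as far as the arm can. A call with a gripper value outside its range is refused whole. "fingers" is the opening, from 0 (shut) to 1 (fully open), set as the call begins (left out, the last holds). The fingers move at their own pace and stop on an object; "grip_force" is the grip in N (left out, the last holds). Time passes only in rows, so rows that repeat a pose let the fingers close. It gives the time, the measured TCP pose, the force, the opening and the grip force at its end, in the units of the state.
- telemetry.sense(): the state, without advancing time (a new reading comes with each control period).
- optics.grab_frame(name): name is "scene" or "top" or "wrist"; returns a dict with "color" (400x640x3 uint8, red, green, blue), "mtx" (3x3 intrinsics, pixels), "R" (3x3) and "t" (3): a world point X has camera coordinates R X + t; the wrist camera has in their place "mount" (4x4, takes a point from camera to tool coordinates, whose origin is the TCP and whose axes are the flange's). Camera axes: x right, y down, z forward; pixel columns grow to the right and rows downward; lengths in mm; the calibration is good to about 2 mm. A picture is of the moment at which its call begins: read the wrist's pose just before it. There is no depth.
- r.sign_off(): hands the job in; it is judged then, once.
The state is a dict: "clock": time; "qpos": joint angles; "qvel": joint speeds; "joint_efforts": joint torques, N m; "eef_pos": TCP position; "tcp_rot": TCP orientation; "contact_force": force on the tool from outside, world axes, zero at the start; "wrist_torque": the same for the moment, N m; "opening": opening from 0.0 (shut) to 1.0 (fully open); "grasp_force": force on a finger pad.
Only numpy, scipy, OpenCV 4.12 (cv2) and the standard library are available. Lean on these libraries where they do the work, as an engineer would, in place of code of your own. Each camera call takes 0.05 s, during which the arm holds its last target. There are 200 camera calls.

### The job

Pick up the self-closing tweezers, squeeze them open around the gold-coated chip standing in the white rack and let them close on it, without the gripper's own fingers touching the chip. Then lift the chip out and gently lay the tweezers, still holding it, level across both ridges of the tweezer rest in its free middle place, so that the chip hangs in the air beyond a ridge. Leave the tools in the two outer places where they are.

Things in the scene. Friction and masses are not known exactly. Their poses are not given: they have to be found in the camera images.
- tweezers_grip (a point): Middle of the black grips, half-way up, of steel cross-lock tweezers (162 mm long, 20 mm wide over the grips, 10 mm high, 44 g) lying on the bench on their side. x points along them to the tips, y across (the way the grips are squeezed), z up. Grip from 30 mm behind to 22 mm ahead of this point; their flat underside is 5 mm below it; rear end 69 mm behind it.
- tweezers: The same tweezers; origin on their underside, 12 mm ahead of tweezers_grip, same axes. Self-closing, the arms cross: squeezing the grips opens the tips sideways. Held with up to 8 N the tips stay shut; they begin to open at about 11 N and are fully open from 18 N (grips then 12 mm wide over all; a stop bears more). Eased to about 5 N the tips clamp within 0.4 s and the tweezers stay held.
- tweezers_tip (a point): The end of the tweezers' tips, midway between them and half-way up; axes as tweezers_grip, 93 mm ahead of it at the same height. Each tip is 20 mm long, 5 mm high, 2.6 mm thick. Shut they meet; fully open they stand 19 mm apart. Behind the tips, where the arms cross (about 39 mm ahead of the grip point), the tweezers are 10 mm high.
- chip_center (a point): Centre of the gold-coated square glass chip, 25 x 25 mm, 2 mm thick, about 12 g. x along its level edge, y square to its faces, z up. It stands upright in a slot of the rack, the lower 10 mm in the slot, the upper 15 mm free; it may lean by up to 0.15 rad.
- chip: The same chip; origin at the middle of its lower edge, axes as chip_center.
- chip_rack: White plastic chip rack, a block 34 (x) by 92 (y) mm, 26 mm high, fixed to the bench; origin at the centre of its underside. Five slots, 3.5 mm wide, 10 mm deep, 16 mm apart, run right through along x. One slot holds the chip, which stands with its x along the slot; the others are empty.
- rest_place (a point): Middle of the free middle place of the tweezer rest, at the level of the ridge tops (45 mm above the bench); z up. Two upright ridges, 3 mm thick, run along y at x = -42 and +42 mm from here. Tools lie along x across both, either way round. With tweezers_grip 5 mm straight above this point the tweezers lie balanced on both ridges, chip included.
- tweezer_rest: The tweezer rest: fixed sheet-metal stand, base 100 (x) by 156 (y) mm; origin at the centre of its underside, axes as rest_place. Teeth 10 mm high on the ridges divide it into three places; the middle one is 40 mm wide (y = -20 to 20 mm), the outer ones centre on y = -49 and +49 mm and hold other tools.
- fine_tweezers_mid (a point): Middle, half-way up, of ordinary fine tweezers, 136 mm long, 12 mm wide, 8 mm high, lying loose along x in one outer place of the rest. To be left alone.
- spatula_mid (a point): Middle, half-way up, of a steel micro spatula, 172 mm long, 9 mm wide, 4 mm high, lying loose in the other outer place of the rest. To be left alone.

How it is judged:
By the outcome, as a careful person would: the job done as asked, in the order asked, and still so for the second after the job is handed in, with the robot touching nothing.
It also fails if it takes over 48 s, if anything falls off the work surface, if the arm or the gripper's body presses on something with over 40 N, if the wrist force passes 120 N, or if a joint passes its speed limit or range.

## Working session

There is one attempt and no reset: what is moved stays moved. The work goes in short steps, Python scripts to look and compute and a tool call to move; the robot and the scene stay as the last step left them, time stands still between calls to the robot, and variables do not carry over. Pictures are saved under pics/ and viewed, at most 10 in all, crops included, and the job is handed in when it is done.

Besides the shell and the picture viewer there is one more tool, called after "Request:" as name(argument=value, ...) on one line, values as JSON. play_rows: Moves the arm, as the interface text tells. Its arguments: {"type":"object","properties":{"dp":{"type":"array"},"rot":{"type":"array"},"fingers":{"type":"number"},"grip_force":{"type":"number"}},"required":["dp","rot"]}

```bash
ls; mkdir -p pics
python3 - <<'E'
from rig import telemetry, optics, r
import cv2, numpy as np
s=telemetry.sense(); print({k:np.round(v,3).tolist() for k,v in s.items()})
for n in ("scene","top"):
    f=optics.grab_frame(n); cv2.imwrite(f"pics/{n}0.png",f["color"][:,:,::-1])
    np.savez(f"{n}.npz",**f)
    print(n,np.round(f["mtx"],1).tolist(),np.round(-f["R"].T@f["t"],1), np.round(f["R"],3).tolist())
f=optics.grab_frame("wrist");print(np.round(f["mtx"],1).tolist(),np.round(f["mount"],3).tolist())
E
```

```text
pics
{'clock': 0.0, 'qpos': [1.24, 0.354, 1.634, -0.0, 1.155, -0.002], 'qvel': [0.001, -0.001, -0.0, 0.001, -0.001, -0.0], 'joint_efforts': [0.0, -60.525, -34.207, 0.0, 0.009, 0.0], 'eef_pos': [201.633, 590.998, 194.452], 'tcp_rot': [-3.14, 0.0, 2.813], 'contact_force': [-0.079, 0.478, 0.34], 'wrist_torque': [0.031, 0.002, 0.003], 'grasp_force': 0.0, 'opening': 1.002}
scene [[435.8, 0.0, 321.8], [0.0, 435.8, 188.8], [0.0, 0.0, 1.0]] [1134.  -245.2  656.3] [[0.386, 0.922, 0.011], [0.618, -0.25, -0.745], [-0.685, 0.295, -0.667]]
top [[404.5, 0.0, 321.6], [0.0, 404.5, 200.6], [0.0, 0.0, 1.0]] [472.6  20.8 931. ] [[-0.006, -1.0, 0.012], [-0.997, 0.005, -0.075], [0.075, -0.012, -0.997]]
[[325.1, 0.0, 319.9], [0.0, 325.1, 200.5], [0.0, 0.0, 1.0]] [[0.0, -0.956, -0.292, 74.913], [1.0, 0.0, -0.001, 0.315], [0.001, -0.292, 0.956, -179.75], [0.0, 0.0, 0.0, 1.0]]
```

View pics/top0.png

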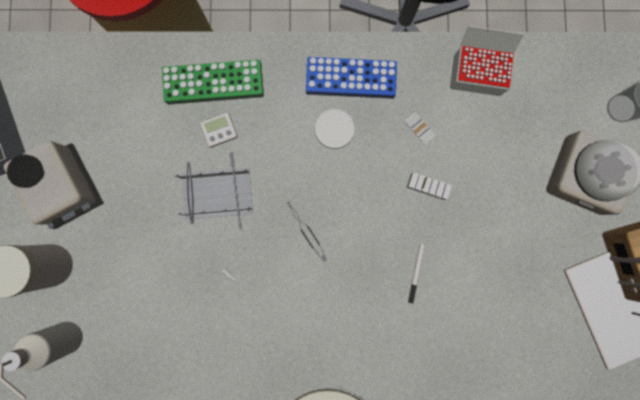

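View pics/scene0.png

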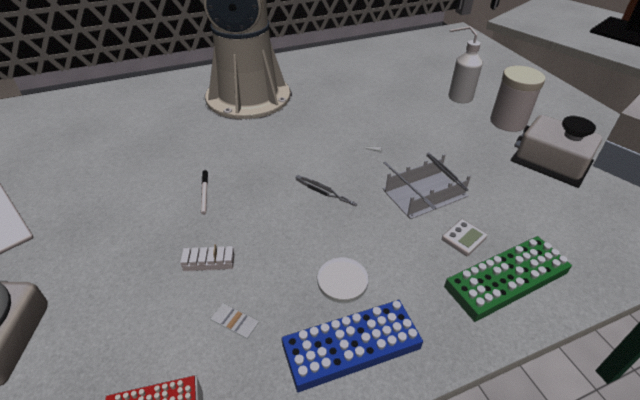

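The top view shows the tweezers (rear 324,260; tips 290,204), the rack with the chip at (408–452,175–198), and the rest at (180–252,155–225). Its middle place is near (214,192). The scene view agrees.

```bash
cat > h.py <<'E'
import numpy as np, cv2
from scipy.spatial.transform import Rotation as Ro
def ray(f,uv):
    """camera centre and unit-z world directions for pixels"""
    uv=np.atleast_2d(np.float64(uv)); d=np.c_[uv,np.ones(len(uv))]@np.linalg.inv(f["mtx"]).T
    return -f["R"].T@f["t"], d@f["R"]
def plane(f,uv,z):
    c,d=ray(f,uv); return c+d*((z-c[2])/d[:,2])[:,None]
def proj(f,X):
    p=(np.atleast_2d(X)@f["R"].T+f["t"])@f["mtx"].T; return p[:,:2]/p[:,2:]
def wrist():
    from rig import telemetry,optics
    s=telemetry.sense(); f=dict(optics.grab_frame("wrist"))
    T=np.eye(4);T[:3,:3]=Ro.from_euler('xyz',s["tcp_rot"]).as_matrix();T[:3,3]=s["eef_pos"]
    M=np.linalg.inv(T@f["mount"]); f["R"]=M[:3,:3];f["t"]=M[:3,3]; return s,f
def step(s,pos,yaw,roll=np.pi,pitch=0):
    """dp, rot units from the measured pose to a wanted pose"""
    R0=Ro.from_euler('xyz',s["tcp_rot"]);R1=Ro.from_euler('xyz',[roll,pitch,yaw])
    return R0.inv().apply(np.array(pos)-s["eef_pos"])/40,np.degrees((R0.inv()*R1).as_rotvec())/6
E
python3 - <<'E'
from h import *
from rig import telemetry
f=dict(np.load("top.npz")); g=dict(np.load("scene.npz"))
print("tw rear,tip",plane(f,[[324,260],[290,204]],5).round(),plane(g,[[297,178],[356,205]],5).round())
print("rack cnr",plane(f,[[411,174],[451,181],[448,197],[408,189]],26).round())
print("rest",plane(f,[[180,171],[252,170],[252,213],[180,214]],45).round())
tw=plane(f,[[312,238]],5)[0]
s=telemetry.sense()
print(tw,[x.round(3) for x in step(s,[tw[0]-10,tw[1]-10,120],0.55)])
E
```

```text
tw rear,tip [[407.   5.   5.]
 [535.  82.   5.]] [[409.   4.   5.]
 [541.  91.   5.]]
rack cnr [[ 600. -193.   26.]
 [ 583. -283.   26.]
 [ 547. -275.   26.]
 [ 566. -185.   26.]]
rest [[606. 321.  45.]
 [607. 163.  45.]
 [513. 163.  45.]
 [511. 319.  45.]]
[456.58368062  32.0473668    5.        ] [array([-10.388, -11.487,   1.879]), array([-5.0000e-03,  1.1000e-02,  2.1608e+01])]
```

Request:
play_rows(dp=[[-0.7,-0.75,0],[-1.4,-1.5,0],[-2.1,-2.25,0],[-2.8,-3.0,0],[-3.5,-3.75,0]], rot=[[0,0,1],[0,0,2.1],[0,0,3.2],[0,0,4.3],[0,0,5.4]], fingers=0.6)

```text
clock: 0.57
eef_pos: [286.0, 402.5, 194.9]
tcp_rot: [-3.141, 0.0, 2.242]
contact_force: [1.3, -0.1, -0.4]
opening: 0.6
grasp_force: 0.0
```

Run:
```python
from h import *
from rig import telemetry
s=telemetry.sense()
print(s["eef_pos"],s["tcp_rot"],s["opening"],[x.round(3) for x in step(s,[440,20,150],0.55)])
```

```text
[286.02059931 402.46601199 194.90731042] [-3.14124104e+00  1.95017608e-04  2.24226652e+00] 0.6004262635969912 [array([-9.881, -2.934,  1.126]), array([-1.000e-03,  4.000e-03,  1.616e+01])]
```

Request:
play_rows(dp=[[-0.88,-0.26,0.1],[-1.76,-0.52,0.2],[-2.64,-0.78,0.3],[-3.52,-1.04,0.4],[-4.4,-1.3,0.5]], rot=[[0,0,1.1],[0,0,2.2],[0,0,3.3],[0,0,4.4],[0,0,5.4]])

```text
clock: 0.98
eef_pos: [355.7, 232.9, 175.1]
tcp_rot: [3.141, -0.0, 1.676]
contact_force: [0.5, 0.1, 0.2]
opening: 0.601
grasp_force: 0.0
```

Request:
play_rows(dp=[[-0.88,0.25,0.1],[-1.76,0.5,0.2],[-2.64,0.75,0.3],[-3.52,1.0,0.4],[-4.4,1.25,0.5]], rot=[[0,0,1.1],[0,0,2.2],[0,0,3.3],[0,0,4.4],[0,0,5.4]])

```text
clock: 1.4
eef_pos: [425.0, 63.4, 155.1]
tcp_rot: [3.141, -0.0, 1.11]
contact_force: [0.6, 0.2, 0.2]
opening: 0.599
grasp_force: 0.0
```

Request:
play_rows(dp=[[-0.2,0.2,0.1],[-0.4,0.4,0.1],[-0.6,0.6,0.1],[-0.76,0.85,0.1],[-0.76,0.85,0.1]], rot=[[0,0,1.1],[0,0,2.2],[0,0,3.3],[0,0,4.4],[0,0,5.4]])

```text
clock: 1.82
eef_pos: [442.8, 21.5, 151.2]
tcp_rot: [3.141, -0.0, 0.544]
contact_force: [-0.5, 1.4, 0.0]
opening: 0.598
grasp_force: 0.0
```

Run:
```python
from h import *
s,f=wrist()
np.savez("w1.npz",**f); cv2.imwrite("pics/w1.png",f["color"][:,:,::-1])
print(s["eef_pos"],s["tcp_rot"],s["qpos"].round(2) if hasattr(s["qpos"],'round') else s["qpos"])
```

```text
[442.77679943  21.48408088 151.18727949] [ 3.14088838e+00 -2.09865376e-04  5.43908219e-01] [ 0.05  0.12  2.05 -0.    0.97  1.07]
```

View pics/w1.png

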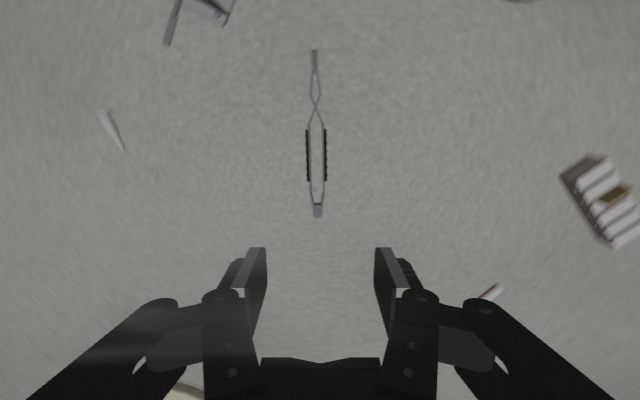

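The wrist view shows the tweezers with tips at (315,50), rear at (318,212), and black grips at cols 307–327, rows 128–181. The chip is at (613,195), in the rack's third slot.

Run:
```python
from h import *
from rig import telemetry
f=dict(np.load("w1.npz")); im=f["color"]
m=im.max(2)[100:200,290:345]<60
v,u=np.nonzero(m); u=u+290;v=v+100
print(len(u),u.min(),u.max(),v.min(),v.max())
P=plane(f,np.c_[u,v],7)[:,:2]
rc=cv2.minAreaRect(P.astype(np.float32)); print(rc)
tip=plane(f,[[315,50]],5)[0];rear=plane(f,[[318,213]],5)[0]
d=tip-rear; yaw=np.arctan2(d[1],d[0]); print(tip,rear,np.hypot(*d[:2]),yaw)
c=np.array(rc[0]); x=np.array([np.cos(yaw),np.sin(yaw)]); 
print("grip offs from rear,tip",(c-rear[:2])@x,(tip[:2]-c)@x)
c1=tip[:2]-93*x; print(c,c1)
s=telemetry.sense()
print([q.round(3) for q in step(s,[c[0],c[1],50],yaw)])
```

```text
200 306 326 129 180
((459.949951171875, 36.64639663696289), (51.08348083496094, 19.77018165588379), 32.75550079345703)
[542.37618085  87.26192877   5.        ] [408.11910849   3.10682322   5.        ] 158.45202198708893 0.5599074766400415
grip offs from rear,tip 61.729622734736125 96.7223992523528
[459.94995117  36.64639664] [463.57688518  37.86890293]
[array([ 0.566, -0.087,  2.527]), array([ 0.001,  0.001, -0.221])]
```

Request:
play_rows(dp=[[0.2,-0.05,0.55],[0.4,-0.1,1.1],[0.6,-0.13,1.7],[0.65,-0.13,2.27],[0.67,-0.13,2.27]], rot=[[0,0,0],[0,0,-0.1],[0,0,-0.2],[0,0,-0.2],[0,0,-0.2]], fingers=0.45)

```text
clock: 2.28
eef_pos: [459.3, 41.6, 57.0]
tcp_rot: [-3.139, 0.005, 0.575]
contact_force: [-1.3, 0.2, -0.0]
opening: 0.454
grasp_force: 0.0
```

Run:
```python
from h import *
s,f=wrist()
np.savez("w2.npz",**f); cv2.imwrite("pics/w2.png",f["color"][:,:,::-1])
print(s["eef_pos"],s["tcp_rot"],proj(f,[s["eef_pos"]]))
x=np.array([np.cos(.565),np.sin(.565),0])
print(proj(f,[np.array([463.4,38.7,5])+k*x for k in(-69,0,93)]))
```

```text
[459.3380468   41.61441462  57.03145914] [-3.13872707  0.00528522  0.57482164] [[320.50375789 231.82395719]]
[[325.39220368 283.5141391 ]
 [326.79305702 202.38391299]
 [329.1051604   68.4787677 ]]
```

View pics/w2.png

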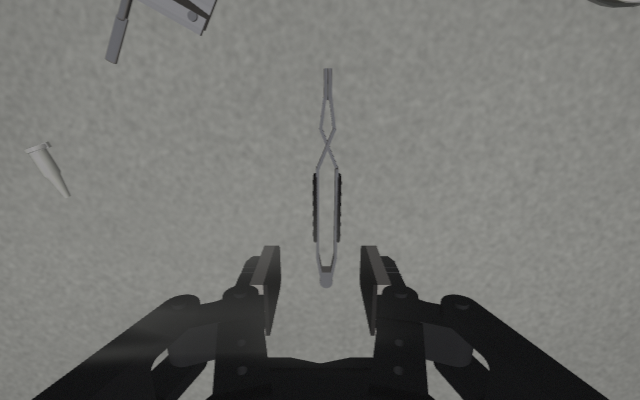

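The tweezers are at tips (328,68) and rear (326,284), within 1 px of the prediction, so the estimate holds.

Request:
play_rows(dp=[[0.03,0.08,0.4],[0.05,0.12,0.8],[0.05,0.12,1.05],[0.05,0.12,1.1],[0.05,0.12,1.1]], rot=[[0,0,0],[0,0,0],[0,0,0],[0,0,0],[0,0,0]])

```text
clock: 2.75
eef_pos: [466.0, 38.4, 16.7]
tcp_rot: [-3.141, 0.001, 0.572]
contact_force: [-0.8, -0.4, 0.4]
opening: 0.448
grasp_force: 0.0
```

Run:
```python
from h import *
s,f=wrist()
np.savez("w3.npz",**f); cv2.imwrite("pics/w3.png",f["color"][:,:,::-1])
print(s["eef_pos"],s["tcp_rot"],s["qvel"],proj(f,[s["eef_pos"]]),[q.round(3) for q in step(s,[463.4,38.7,4],.573)])
```

```text
[466.03826689  38.42568737  16.67979741] [-3.14128532e+00  5.70087718e-04  5.72241681e-01] [-0.00064625 -0.01589463 -0.00924919 -0.00035338  0.00884737  0.00235726] [[320.49914239 231.8298129 ]] [array([-0.052, -0.041,  0.317]), array([-0.003,  0.005, -0.007])]
```

Request:
play_rows(dp=[[-0.05,-0.04,0.15],[-0.05,-0.04,0.25],[-0.05,-0.04,0.31],[-0.05,-0.04,0.31],[-0.05,-0.04,0.31]], rot=[[0,0,0],[0,0,0],[0,0,0],[0,0,0],[0,0,0]], fingers=0.26, grip_force=20)

```text
clock: 3.22
eef_pos: [463.7, 38.7, 3.9]
tcp_rot: [-3.141, 0.0, 0.572]
contact_force: [-0.4, 0.1, 1.1]
opening: 0.263
grasp_force: 0.0
```

Request:
play_rows(dp=[[0,0,0],[0,0,0],[0,0,0]], rot=[[0,0,0],[0,0,0],[0,0,0]], fingers=0.22)

```text
clock: 3.47
eef_pos: [463.9, 38.7, 4.1]
tcp_rot: [3.141, -0.0, 0.572]
contact_force: [0.0, -0.2, -0.4]
opening: 0.218
grasp_force: 0.0
```

Run:
```python
from h import *
s,f=wrist()
np.savez("w4.npz",**f); cv2.imwrite("pics/w4.png",f["color"][:,:,::-1])
print(s["eef_pos"],s["tcp_rot"],s["opening"],s["grasp_force"])
```

```text
[463.91574613  38.71461646   4.1216223 ] [ 3.14145613e+00 -2.39507104e-04  5.71791125e-01] 0.2177648640930631 0.0
```

View pics/w4.png

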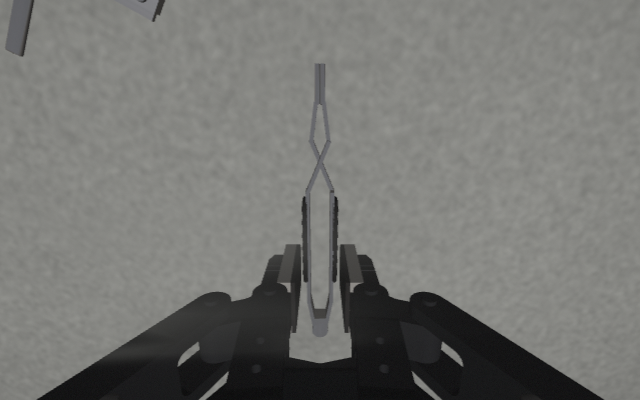

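The fingers flank the grips (fingers at cols 295 and 345, grips at 302–338), well centred but not yet touching.

Request:
play_rows(dp=[[0,0,0],[0,0,0],[0,0,0]], rot=[[0,0,0],[0,0,0],[0,0,0]], fingers=0.19)

```text
clock: 3.77
eef_pos: [463.8, 38.7, 4.0]
tcp_rot: [3.142, -0.0, 0.572]
contact_force: [0.1, 0.2, 0.7]
opening: 0.192
grasp_force: 0.0
```

Request:
play_rows(dp=[[0,0,0],[0,0,0],[0,0,0]], rot=[[0,0,0],[0,0,0],[0,0,0]], fingers=0.17)

```text
clock: 4.02
eef_pos: [463.7, 38.7, 4.0]
tcp_rot: [3.142, 0.0, 0.572]
contact_force: [0.4, -0.3, -0.1]
opening: 0.168
grasp_force: 0.0
```

Request:
play_rows(dp=[[0,0,0],[0,0,0],[0,0,0]], rot=[[0,0,0],[0,0,0],[0,0,0]], fingers=0.15)

```text
clock: 4.27
eef_pos: [463.8, 38.7, 4.0]
tcp_rot: [-3.142, 0.0, 0.572]
contact_force: [-0.5, 1.0, 0.5]
opening: 0.15
grasp_force: 0.0
```

Run:
```python
from h import *
s,f=wrist()
np.savez("w5.npz",**f); cv2.imwrite("pics/w5.png",cv2.resize(f["color"][150:360,220:420,::-1],None,fx=2.8,fy=2.8))
print(s["eef_pos"],s["opening"],s["grasp_force"])
```

```text
[463.75652527  38.70310769   3.96978343] 0.15003786347081222 0.0
```

View pics/w5.png

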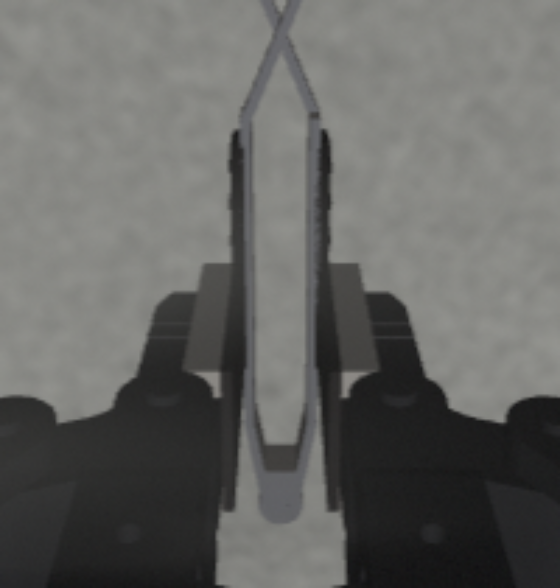

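The pads now stand right at the black grips, so opening values run lower than width/85. I'll close further in small steps.

Request:
play_rows(dp=[[0,0,0],[0,0,0],[0,0,0]], rot=[[0,0,0],[0,0,0],[0,0,0]], fingers=0.135)

```text
clock: 4.57
eef_pos: [463.7, 38.7, 4.0]
tcp_rot: [-3.142, 0.0, 0.572]
contact_force: [0.5, 0.4, -0.1]
opening: 0.135
grasp_force: 0.0
```

Request:
play_rows(dp=[[0,0,0],[0,0,0],[0,0,0]], rot=[[0,0,0],[0,0,0],[0,0,0]], fingers=0.12)

```text
clock: 4.82
eef_pos: [463.8, 38.7, 4.0]
tcp_rot: [3.142, 0.0, 0.572]
contact_force: [-0.8, -0.4, -0.1]
opening: 0.121
grasp_force: 0.0
```

Request:
play_rows(dp=[[0,0,0],[0,0,0],[0,0,0]], rot=[[0,0,0],[0,0,0],[0,0,0]], fingers=0.105)

```text
clock: 5.07
eef_pos: [463.8, 38.7, 4.0]
tcp_rot: [3.142, 0.0, 0.572]
contact_force: [0.6, -0.2, 0.1]
opening: 0.102
grasp_force: 0.0
```

Run:
```python
from h import *
s,f=wrist()
np.savez("w6.npz",**f); cv2.imwrite("pics/w6.png",cv2.resize(f["color"][40:340,220:420,::-1],None,fx=2,fy=2,interpolation=cv2.INTER_CUBIC))
print(s["eef_pos"],s["opening"],s["grasp_force"])
```

```text
[463.75777379  38.70049205   3.97165382] 0.10227853905480379 0.0
```

View pics/w6.png

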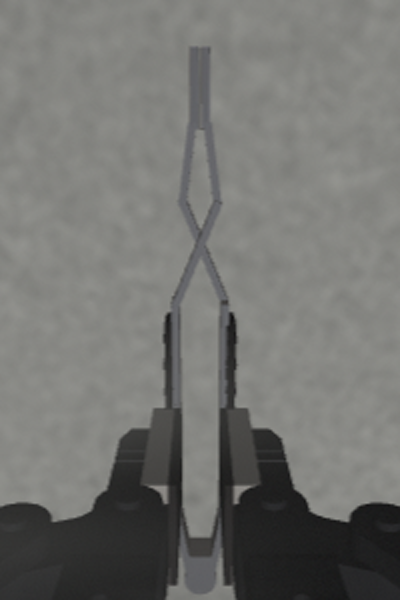

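The pads now cover the grips with no grip force, so the fingertips must be above the tweezers, higher than the TCP reading suggests. I'll check the tip height in the scene camera by differencing against the first frame.

Run:
```python
from h import *
from rig import optics
g=dict(np.load("scene.npz")); n=optics.grab_frame("scene"); np.savez("scene1.npz",**n)
d=np.abs(n["color"].astype(int)-g["color"]).max(2)>40
P=np.array([463.76,38.7,4.0])
for h in (0,20,40,80,180): print(h,proj(g,[P+[0,0,h]]).round(1))
print(d.sum())
for v in range(90,230,4):
    u=np.nonzero(d[v,250:420])[0]
    if len(u): print(v,(u.min()+250,u.max()+250,len(u)),end=' ')
t=dict(np.load("top.npz")); nt=optics.grab_frame("top")
d=np.abs(nt["color"].astype(int)-t["color"]).max(2)>40; print("\ntop",d.sum(),proj(t,[P,P+[0,0,100]]))
```

```text
0 [[320.  189.3]]
20 [[320.  182.5]]
40 [[320.1 175.6]]
80 [[320.3 161.2]]
180 [[320.7 121.1]]
8269
90 (np.int64(301), np.int64(342), 42) 94 (np.int64(301), np.int64(341), 41) 98 (np.int64(300), np.int64(342), 36) 102 (np.int64(301), np.int64(342), 24) 106 (np.int64(303), np.int64(340), 38) 110 (np.int64(302), np.int64(340), 39) 114 (np.int64(302), np.int64(340), 39) 118 (np.int64(302), np.int64(340), 39) 122 (np.int64(302), np.int64(340), 39) 126 (np.int64(302), np.int64(340), 39) 130 (np.int64(304), np.int64(342), 39) 134 (np.int64(306), np.int64(341), 36) 138 (np.int64(307), np.int64(339), 33) 142 (np.int64(306), np.int64(338), 33) 146 (np.int64(307), np.int64(337), 31) 150 (np.int64(305), np.int64(335), 31) 154 (np.int64(299), np.int64(334), 36) 158 (np.int64(299), np.int64(330), 32) 162 (np.int64(303), np.int64(328), 26) 166 (np.int64(307), np.int64(327), 21) 170 (np.int64(313), np.int64(327), 15) 174 (np.int64(313), np.int64(327), 15) 178 (np.int64(316), np.int64(323), 8) 
top 10156 [[309.07700946 234.85471186]
 [308.13186825 235.33238869]]
```

The scene view agrees: the lowest robot pixel is at row 180, where TCP height would give 189, so the tips are about 27–40 mm above the reported TCP. I'll reopen and descend in steps, watching the force.

Request:
play_rows(dp=[[0,0,0],[0,0,0],[0,0,0.1],[0,0,0.25],[0,0,0.3]], rot=[[0,0,0],[0,0,0],[0,0,0],[0,0,0],[0,0,0]], fingers=0.4)

```text
clock: 5.63
eef_pos: [463.3, 38.6, -8.9]
tcp_rot: [-3.141, 0.001, 0.572]
contact_force: [0.2, 0.5, 0.2]
opening: 0.396
grasp_force: 0.0
```

Run:
```python
from h import *
from rig import optics,telemetry
s=telemetry.sense();print(s["eef_pos"],s["contact_force"])
g=dict(np.load("scene.npz")); n=optics.grab_frame("scene")
d=np.abs(n["color"].astype(int)-g["color"]).max(2)>25
for v in range(160,215,2):
    u=np.nonzero(d[v,250:420])[0]
    if len(u): print(v,(u.min()+250,u.max()+250,len(u)),end=' ')
```

```text
[463.33083857  38.63519755  -8.86218896] [0.1996406  0.4905826  0.17042039]
160 (np.int64(297), np.int64(333), 37) 162 (np.int64(298), np.int64(332), 35) 164 (np.int64(299), np.int64(331), 33) 166 (np.int64(300), np.int64(331), 30) 168 (np.int64(300), np.int64(330), 31) 170 (np.int64(301), np.int64(330), 30) 172 (np.int64(302), np.int64(330), 29) 174 (np.int64(305), np.int64(330), 26) 176 (np.int64(309), np.int64(329), 18) 178 (np.int64(310), np.int64(320), 11) 180 (np.int64(310), np.int64(320), 11) 182 (np.int64(311), np.int64(320), 8) 184 (np.int64(311), np.int64(316), 6) 186 (np.int64(314), np.int64(317), 4)
```

Run:
```python
from h import *
g=dict(np.load("scene.npz")); P=np.array([463.3,38.6,0]);a=.572
x=np.array([np.cos(a),np.sin(a),0]);y=np.array([np.sin(a),-np.cos(a),0])
for z in (0,10,20,30,40):
    print(z,[proj(g,[P+sy*y*w+sx*x*11+[0,0,z]]).round(0).tolist()[0] for sx in(1,-1) for sy,w in((1,17),(1,25),(-1,17),(-1,25))])
```

```text
0 [[320.0, 197.0], [317.0, 199.0], [328.0, 188.0], [330.0, 186.0], [311.0, 193.0], [309.0, 195.0], [320.0, 185.0], [322.0, 183.0]]
10 [[320.0, 193.0], [318.0, 195.0], [328.0, 185.0], [330.0, 183.0], [311.0, 189.0], [309.0, 191.0], [320.0, 181.0], [322.0, 179.0]]
20 [[320.0, 190.0], [318.0, 192.0], [328.0, 182.0], [330.0, 180.0], [311.0, 186.0], [309.0, 188.0], [320.0, 178.0], [322.0, 176.0]]
30 [[320.0, 186.0], [318.0, 188.0], [328.0, 178.0], [330.0, 176.0], [311.0, 183.0], [309.0, 185.0], [320.0, 174.0], [322.0, 173.0]]
40 [[320.0, 183.0], [318.0, 185.0], [328.0, 175.0], [331.0, 173.0], [311.0, 179.0], [309.0, 181.0], [320.0, 171.0], [322.0, 169.0]]
```

Request:
play_rows(dp=[[0,0,0.15],[0,0,0.3],[0,0,0.4],[0,0,0.45],[0,0,0.45]], rot=[[0,0,0],[0,0,0],[0,0,0],[0,0,0],[0,0,0]], fingers=0.3)

```text
clock: 6.1
eef_pos: [463.3, 38.6, -26.7]
tcp_rot: [-3.141, 0.001, 0.572]
contact_force: [-0.1, -0.6, -0.0]
opening: 0.305
grasp_force: 0.0
```

Run:
```python
from h import *
from rig import optics,telemetry
s,f=wrist();print(s["eef_pos"],s["contact_force"],s["opening"])
np.savez("w7.npz",**f); a=cv2.resize(f["color"][40:340,220:420,::-1],None,fx=2,fy=2,interpolation=cv2.INTER_CUBIC)
n=optics.grab_frame("scene"); b=cv2.resize(n["color"][110:230,270:350,::-1],None,fx=4.98,fy=5,interpolation=cv2.INTER_CUBIC)
cv2.imwrite("pics/c7.png",np.hstack([a,b]))
```

```text
[463.27459525  38.63993875 -26.68227149] [-0.11112004 -0.64407427 -0.04780883] 0.30520318188862416
```

View pics/c7.png

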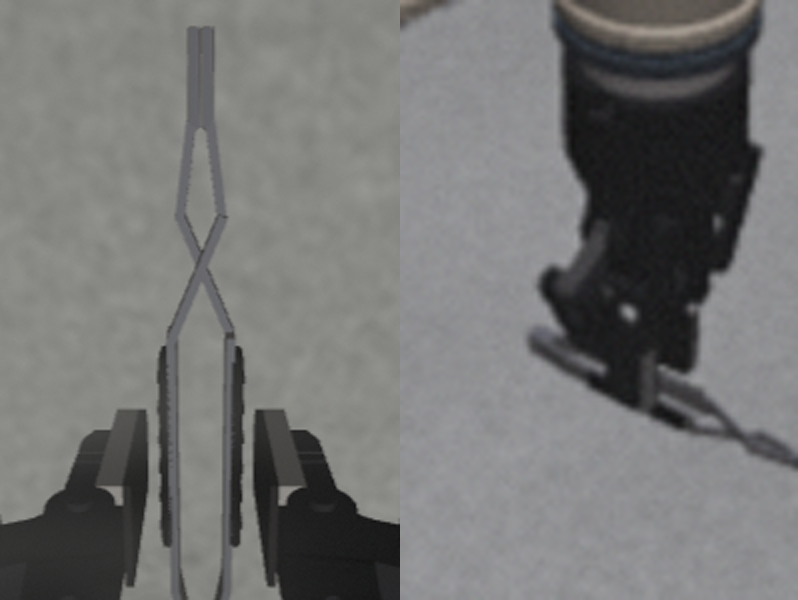

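The wrist crop shows the pads centred around the grips and a little above them. The scene crop shows the tips almost at the bench. I'll lower another 8 mm, then close.

Request:
play_rows(dp=[[0,0,0.1],[0,0,0.17],[0,0,0.2],[0,0,0.2]], rot=[[0,0,0],[0,0,0],[0,0,0],[0,0,0]], fingers=0.25)

```text
clock: 6.53
eef_pos: [463.5, 38.7, -34.3]
tcp_rot: [-3.141, 0.0, 0.572]
contact_force: [-0.5, 0.1, 0.4]
opening: 0.25
grasp_force: 0.0
```

Request:
play_rows(dp=[[0,0,0],[0,0,0],[0,0,0]], rot=[[0,0,0],[0,0,0],[0,0,0]], fingers=0.225)

```text
clock: 6.78
eef_pos: [463.8, 38.7, -33.9]
tcp_rot: [3.142, -0.0, 0.572]
contact_force: [-0.3, -0.2, 0.2]
opening: 0.231
grasp_force: 10.9
```

Request:
play_rows(dp=[[0,0,0],[0,0,0],[0,0,0]], rot=[[0,0,0],[0,0,0],[0,0,0]], fingers=0.21)

```text
clock: 7.03
eef_pos: [463.8, 38.7, -34.0]
tcp_rot: [3.142, -0.0, 0.572]
contact_force: [0.5, 0.5, -1.3]
opening: 0.216
grasp_force: 12.7
```

Request:
play_rows(dp=[[0,0,0],[0,0,0],[0,0,0]], rot=[[0,0,0],[0,0,0],[0,0,0]], fingers=0.229)

```text
clock: 7.28
eef_pos: [463.7, 38.7, -34.0]
tcp_rot: [-3.142, 0.0, 0.572]
contact_force: [0.4, -0.1, -0.8]
opening: 0.231
grasp_force: 9.3
```

Request:
play_rows(dp=[[0,0,0],[0,0,0],[0,0,0]], rot=[[0,0,0],[0,0,0],[0,0,0]], fingers=0.231)

```text
clock: 7.53
eef_pos: [463.8, 38.7, -34.0]
tcp_rot: [3.142, -0.0, 0.572]
contact_force: [0.5, -0.9, -1.0]
opening: 0.232
grasp_force: 6.5
```

Grip is good at 6.5 N. Lifting, then moving to a look pose near the rack.

Request:
play_rows(dp=[[0,0,-0.3],[0,0,-0.9],[0,0,-1.6],[0,0,-2.3],[0,0,-2.85]], rot=[[0,0,0],[0,0,0],[0,0,0],[0,0,0],[0,0,0]], fingers=0.2305)

```text
clock: 7.95
eef_pos: [464.0, 38.7, 81.8]
tcp_rot: [3.141, -0.001, 0.572]
contact_force: [1.1, 0.2, -0.9]
opening: 0.23
grasp_force: 6.5
```

Request:
play_rows(dp=[[-0.2,0.35,0],[-0.5,0.85,0],[-0.85,1.5,0],[-1.25,2.15,0],[-1.6,2.75,0]], rot=[[0,0,0.4],[0,0,1.1],[0,0,2.0],[0,0,2.9],[0,0,3.65]])

```text
clock: 8.37
eef_pos: [469.3, -89.8, 80.1]
tcp_rot: [3.141, -0.0, 0.185]
contact_force: [1.1, 1.2, -0.8]
opening: 0.23
grasp_force: 6.5
```

Request:
play_rows(dp=[[-0.1,0.8,0],[-0.2,1.6,0],[-0.3,2.3,0],[-0.4,2.85,0],[-0.44,3.14,0]], rot=[[0,0,0.9],[0,0,1.8],[0,0,2.7],[0,0,3.3],[0,0,3.65]])

```text
clock: 8.78
eef_pos: [475.8, -217.5, 80.0]
tcp_rot: [3.141, -0.0, -0.198]
contact_force: [-0.1, -0.1, -0.4]
opening: 0.232
grasp_force: 6.5
```

Request:
play_rows(dp=[[0,0,0],[0,0,0]], rot=[[0,0,0],[0,0,0]])

```text
clock: 8.95
eef_pos: [475.5, -214.9, 79.8]
tcp_rot: [-3.141, 0.001, -0.193]
contact_force: [-0.8, -0.6, -0.7]
opening: 0.233
grasp_force: 6.5
```

Run:
```python
from h import *
from rig import optics,telemetry
s,f=wrist();print(s["eef_pos"],s["tcp_rot"],s["opening"],s["grasp_force"])
np.savez("w8.npz",**f,pos=s["eef_pos"],rot=s["tcp_rot"]); cv2.imwrite("pics/w8.png",f["color"][:300,150:490,::-1].repeat(2,0).repeat(2,1))
```

```text
[ 475.51561084 -214.88375655   79.76308434] [-3.14114418e+00  6.32853252e-04 -1.92522656e-01] 0.23264092267014858 6.471559256315231
```

View pics/w8.png

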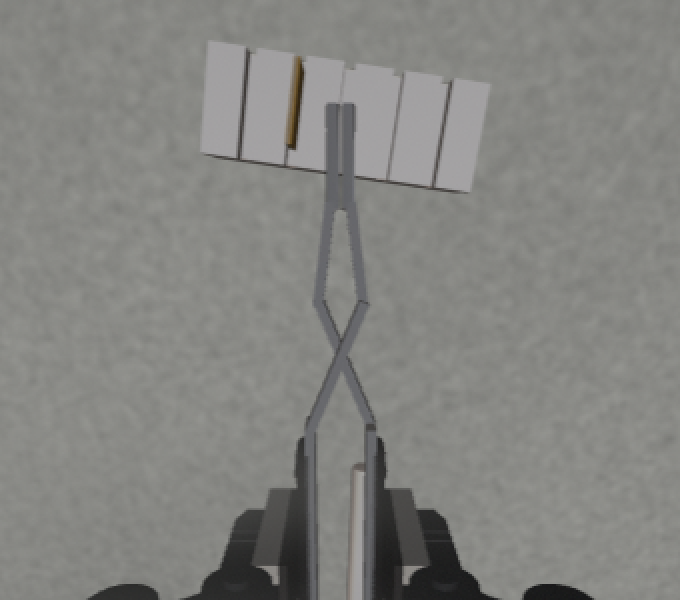

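The wrist crop shows the closed tips at (340,103) and the chip as a gold strip from (298,58) to (291,148). The rack corners are at (208,41), (490,84), (470,192) and (201,154).

Run:
```python
from h import *
f=dict(np.load("w8.npz")); im=f["color"].astype(int)
cor=np.array([[208,41],[490,84],[470,192],[201,154]])/2+[150,0]
C=plane(f,cor,26)[:,:2]; print("rack",C.round(1).tolist(),C.mean(0), [np.linalg.norm(C[i]-C[i-1]).round(1) for i in range(4)])
for a,b in((0,1),(3,2),(1,2),(0,3)): d=C[b]-C[a]; print(np.degrees(np.arctan2(d[1],d[0])).round(2),end=' ')
m=(im[:,:,0]-im[:,:,2]>30)
m[:, :270]=0; m[:,330:]=0; m[120:]=0
for v in range(26,78,4):
    u=np.nonzero(m[v])[0]
    if len(u): print(v,u.min(),u.max(),[tuple(im[v,k]) for k in range(u.min()-1,u.max()+2)] if v%16==10 else '')
tip=np.array([[340,103]])/2+[150,0]
a=f["rot"][2]; x=np.array([np.cos(a),np.sin(a),0])
c,d=ray(f,tip); P=f["pos"]+93*x
t=((P-c)@np.r_[0,0,1])/d[0,2]
for z in (110,115,119,123): 
    q=plane(f,tip,z)[0]-f["pos"]; print(z,q@x,q@np.array([-np.sin(a),np.cos(a),0]))
```

```text
rack [[605.0, -196.8], [575.2, -284.1], [543.1, -273.2], [572.5, -186.0]] [ 573.98398029 -235.01029174] [np.float64(34.3), np.float64(92.2), np.float64(33.9), np.float64(92.0)]
-108.84 -108.61 161.26 161.65 30 298 299 
34 298 300 
38 297 300 
42 297 299 [(np.int64(120), np.int64(109), np.int64(95)), (np.int64(119), np.int64(100), np.int64(71)), (np.int64(99), np.int64(77), np.int64(38)), (np.int64(62), np.int64(48), np.int64(25)), (np.int64(50), np.int64(38), np.int64(22))]
46 296 299 
50 296 299 
54 295 298 
58 295 297 [(np.int64(126), np.int64(116), np.int64(103)), (np.int64(121), np.int64(104), np.int64(78)), (np.int64(108), np.int64(86), np.int64(47)), (np.int64(72), np.int64(55), np.int64(26)), (np.int64(51), np.int64(39), np.int64(21))]
62 294 298 
66 294 296 
70 294 297 
110 94.28449568944734 0.2062870820176935
115 93.62153624417479 0.20855004544621195
119 93.09116868795688 0.2103604161890662
123 92.56080113173884 0.21217078693186767
```

Run:
```python
from h import *
f=dict(np.load("w8.npz")); im=f["color"].astype(int)
for v in (26,28,30,36,44,52,60,68,72,74,76): print(v,[(im[v,k,0],im[v,k,0]-im[v,k,2]) for k in range(290,307)])
a=np.radians(-18.7); X=np.array([np.cos(a),np.sin(a),0]);Y=np.array([-np.sin(a),np.cos(a),0])
O=np.array([574,-235,0])
def rk(uv,z): q=plane(f,uv,z)-O; return np.c_[q@X,q@Y].round(1).tolist()
print("top strip centre in rack xy",rk([[299,30],[297.3,44],[296,58],[295,71]],41))
for y in(0,16): print([proj(f,[O+X*xx+Y*y+[0,0,z]]).round(1)[0].tolist() for xx,z in((-17,26),(17,26),(-12.5,41),(12.5,41),(0,41))])
```

```text
26 [(np.int64(160), np.int64(0)), (np.int64(160), np.int64(0)), (np.int64(158), np.int64(0)), (np.int64(156), np.int64(1)), (np.int64(152), np.int64(1)), (np.int64(148), np.int64(2)), (np.int64(143), np.int64(3)), (np.int64(139), np.int64(3)), (np.int64(135), np.int64(4)), (np.int64(134), np.int64(3)), (np.int64(136), np.int64(4)), (np.int64(137), np.int64(4)), (np.int64(138), np.int64(3)), (np.int64(138), np.int64(4)), (np.int64(138), np.int64(4)), (np.int64(138), np.int64(5)), (np.int64(137), np.int64(4))]
28 [(np.int64(161), np.int64(1)), (np.int64(161), np.int64(0)), (np.int64(161), np.int64(1)), (np.int64(162), np.int64(1)), (np.int64(162), np.int64(1)), (np.int64(161), np.int64(0)), (np.int64(154), np.int64(12)), (np.int64(134), np.int64(16)), (np.int64(128), np.int64(26)), (np.int64(125), np.int64(47)), (np.int64(127), np.int64(23)), (np.int64(133), np.int64(5)), (np.int64(137), np.int64(4)), (np.int64(153), np.int64(2)), (np.int64(160), np.int64(1)), (np.int64(159), np.int64(1)), (np.int64(156), np.int64(1))]
30 [(np.int64(161), np.int64(0)), (np.int64(161), np.int64(0)), (np
[... 4117 characters left out ...]
np.int64(0)), (np.int64(131), np.int64(2)), (np.int64(106), np.int64(3)), (np.int64(146), np.int64(2)), (np.int64(163), np.int64(0)), (np.int64(164), np.int64(1)), (np.int64(164), np.int64(1)), (np.int64(163), np.int64(1)), (np.int64(164), np.int64(1)), (np.int64(164), np.int64(1)), (np.int64(163), np.int64(0)), (np.int64(164), np.int64(1)), (np.int64(164), np.int64(1)), (np.int64(163), np.int64(0)), (np.int64(163), np.int64(0)), (np.int64(164), np.int64(0))]
top strip centre in rack xy [[12.9, 15.7], [5.1, 15.8], [-2.9, 15.7], [-10.4, 15.5]]
[[318.2, 86.5], [325.2, 31.4], [319.1, 78.0], [324.5, 34.5], [321.7, 56.6]]
[[294.8, 83.1], [300.6, 27.7], [293.8, 74.4], [298.4, 30.6], [296.0, 52.9]]
```

Rack sizes check out at 34×92, with yaw −18.7° and centre (574,−235). The chip is about upright in the +16 slot, centred about 1.6 mm along x. The tip sits 93.1 mm ahead at the expected height. Next I move to the pre-approach and squeeze the tips open.

Request:
play_rows(dp=[[-0.2,-0.2,0.3],[-0.5,-0.5,0.9],[-0.7,-0.75,1.5],[-0.78,-0.82,2.0],[-0.78,-0.82,2.11]], rot=[[0,0,0.3],[0,0,0.7],[0,0,1.1],[0,0,1.28],[0,0,1.28]])

```text
clock: 9.42
eef_pos: [448.4, -173.9, -6.9]
tcp_rot: [-3.141, 0.006, -0.324]
contact_force: [-0.6, -0.1, -1.3]
opening: 0.228
grasp_force: 6.5
```

Request:
play_rows(dp=[[0,0,0],[0,0,0],[0,0,0],[0,0,0],[0,0,0]], rot=[[0,0,0],[0,0,0],[0,0,0],[0,0,0],[0,0,0]], fingers=0.13, grip_force=22)

```text
clock: 9.83
eef_pos: [452.4, -177.4, -3.5]
tcp_rot: [3.141, -0.002, -0.327]
contact_force: [-0.3, -0.0, -1.0]
opening: 0.135
grasp_force: 21.4
```

```bash
cat >> h.py <<'E'
A=np.radians(-18.7); X=np.array([np.cos(A),np.sin(A),0]);Y=np.array([-np.sin(A),np.cos(A),0]);O=np.array([574,-235,0])
E
python3 - <<'E'
from h import *
s,f=wrist();print(s["eef_pos"],s["tcp_rot"],s["opening"],s["grasp_force"])
np.savez("w9.npz",**f,pos=s["eef_pos"],rot=s["tcp_rot"]); im=f["color"].astype(int)
cv2.imwrite("pics/w9.png",f["color"][:300,:,::-1])
g=s["eef_pos"]+[0,0,39]; a=s["tcp_rot"][2]; x=np.array([np.cos(a),np.sin(a),0]);y=np.array([-np.sin(a),np.cos(a),0])
print("pred tips",[proj(f,[g+93*x+k*y]).round(1)[0].tolist() for k in(-12.1,-9.5,0,9.5,12.1)], "chip",proj(f,[O+16*Y-11*X+[0,0,41],O+16*Y+14*X+[0,0,41]]).round(1).tolist())
print([q.round(3) for q in step(s,[494.8,-191.3,-4.5],-.3264)], "rack lat",(g+93*x-O)@X,(g+93*x-O)@Y)
E
```

```text
[ 452.42805672 -177.41608263   -3.47738592] [ 3.14147113e+00 -1.88186158e-03 -3.26570131e-01] 0.1353766775909605 21.37953776793438
pred tips [[350.9, 51.6], [344.4, 51.6], [320.5, 51.6], [296.6, 51.6], [290.0, 51.6]] chip [[319.3, -41.6], [319.3, -129.8]]
[array([ 1.115, -0.011,  0.028]), array([ 0.001, -0.018, -0.002])] rack lat -40.61634786449078 15.548532850896827
```

View pics/w9.png

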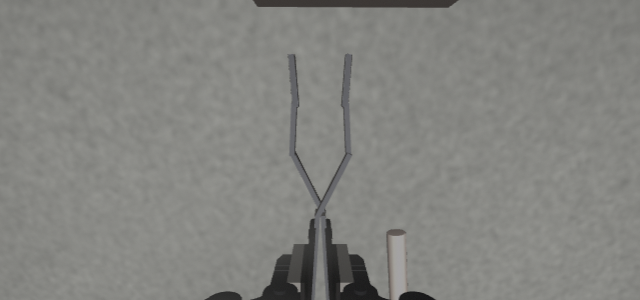

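The open tips are at (292,54) and (348,54), symmetric about col 320, with the rack front edge at the top. Advancing along the slot.

Request:
play_rows(dp=[[0.15,-0.01,0.02],[0.35,-0.01,0.02],[0.55,-0.01,0.02],[0.75,-0.01,0.02],[0.9,-0.01,0.02]], rot=[[0,0,0],[0,0,0],[0,0,0],[0,0,0],[0,0,0]])

```text
clock: 10.3
eef_pos: [487.3, -188.7, -5.1]
tcp_rot: [3.142, -0.001, -0.327]
contact_force: [-0.5, -0.0, -0.5]
opening: 0.136
grasp_force: 21.4
```

Request:
play_rows(dp=[[0.1,0,0],[0.2,0,0],[0.21,0,0],[0.21,0,0],[0.21,0,0]], rot=[[0,0,0],[0,0,0],[0,0,0],[0,0,0],[0,0,0]])

```text
clock: 10.72
eef_pos: [493.3, -190.6, -5.3]
tcp_rot: [-3.142, 0.001, -0.327]
contact_force: [-0.2, -0.0, -0.1]
opening: 0.135
grasp_force: 21.4
```

Run:
```python
from h import *
s,f=wrist();print(s["eef_pos"],s["tcp_rot"],s["opening"],s["grasp_force"],s["contact_force"])
np.savez("w10.npz",**f,pos=s["eef_pos"],rot=s["tcp_rot"]); im=f["color"].astype(int)
g=s["eef_pos"]+[0,0,39]; a=s["tcp_rot"][2]; x=np.array([np.cos(a),np.sin(a),0]);y=np.array([-np.sin(a),np.cos(a),0])
print("tips",proj(f,[g+93*x-9.5*y,g+93*x+9.5*y]).round(1).tolist(), "chip top",proj(f,[O+16*Y-11*X+[0,0,41],O+16*Y+14*X+[0,0,41]]).round(1).tolist(),"rack",proj(f,[O-17*X+[0,0,26],O+17*X+[0,0,26]]).round(1).tolist())
G=(im[:,:,0]-im[:,:,2]>20)&(np.abs(np.arange(640)-320)<40)
for v in range(0,110,6):
    u=np.nonzero(G[v])[0]; print(v,(u.min(),u.max()) if len(u) else '', ' '.join(f"{im[v,k,0]:d}" for k in range(286,356,2)))
```

```text
[ 493.25421797 -190.62814283   -5.33473317] [-3.14157885e+00  6.01302315e-04 -3.26695603e-01] 0.13480836089445428 21.387547009508125 [-0.2427955  -0.00759169 -0.100733  ]
tips [[344.4, 51.8], [296.5, 51.7]] chip top [[320.8, 86.4], [320.8, 13.9]] rack [[357.3, 102.4], [360.1, 15.0]]
0  130 128 128 128 128 128 130 132 134 134 131 129 129 131 132 134 135 135 137 138 139 136 135 136 136 136 136 135 134 133 132 132 131 132 133
6  131 131 132 132 132 133 134 136 139 140 138 135 135 135 135 136 136 137 136 136 134 132 133 134 134 136 137 137 137 135 135 134 133 131 131
12  136 136 138 139 139 138 137 138 139 139 137 134 133 133 133 136 136 136 136 137 136 135 134 135 133 133 134 136 136 136 135 132 132 133 132
18 (np.int64(318), np.int64(323)) 157 160 160 160 160 160 160 160 160 160 160 160 160 161 160 138 141 148 124 122 160 159 160 159 160 160 160 160 160 159 161 160 161 160 160
24 (np.int64(318), np.int64(323)) 160 160 160 161 160 160 160 160 160 161 160 161 160 160 160 145 150 160 128 143 160 161 160 161 160 161 160 160 160 160 161 161 160 160 160
30 (np.int64(318), np.int64(323)) 161 
[... 1530 characters left out ...]
(322)) 164 163 136 97 97 73 151 163 164 163 163 163 163 163 163 148 148 158 131 138 163 164 164 163 163 163 164 163 120 99 97 97 145 163 162
90  164 164 135 97 97 103 137 163 163 164 163 163 163 163 163 148 163 163 163 149 163 163 163 164 163 163 163 163 115 97 98 99 163 163 163
96  163 163 164 104 97 98 110 164 163 163 163 163 163 164 164 148 164 163 164 150 163 163 163 164 164 163 164 164 102 97 98 112 163 163 163
102  139 139 138 96 97 97 84 135 135 136 135 134 131 133 135 135 132 132 132 133 135 135 133 133 134 136 140 145 82 97 98 124 132 129 131
108  141 142 132 103 102 83 136 137 139 139 137 135 135 138 139 140 137 134 131 130 131 133 131 134 136 135 137 140 130 90 103 102 138 133 134
```

The chip strip (cols 318–323) lies centred between the open tips (291 and 349), with about 13 mm of overlap. Easing the grip to clamp.

Request:
play_rows(dp=[[0,0,0],[0,0,0],[0,0,0],[0,0,0],[0,0,0]], rot=[[0,0,0],[0,0,0],[0,0,0],[0,0,0],[0,0,0]], fingers=0.215)

```text
clock: 11.18
eef_pos: [493.6, -190.8, -5.2]
tcp_rot: [3.142, 0.0, -0.327]
contact_force: [-0.6, -0.4, -0.1]
opening: 0.218
grasp_force: 12.4
```

Run:
```python
from h import *
s,f=wrist();print(s["eef_pos"],s["opening"],s["grasp_force"],s["contact_force"])
im=f["color"].astype(int)
for v in (48,54,60,66,72,78,84): print(v,' '.join(f"{im[v,k,0]:d}" for k in range(300,342,2)))
```

```text
[ 493.64992209 -190.77816216   -5.18594392] 0.21842854190655397 12.364630401134491 [-0.57225113 -0.41140057 -0.1230642 ]
48 160 162 162 161 161 163 162 162 148 141 155 128 149 162 162 162 162 162 162 162 162
54 163 162 162 162 163 104 97 99 116 142 154 130 119 95 97 100 162 162 162 162 162
60 162 162 163 162 163 101 97 100 117 146 155 130 108 98 97 99 162 162 162 163 162
66 163 163 163 164 163 107 97 98 95 143 157 129 108 96 98 101 162 163 163 163 162
72 163 163 163 163 163 105 96 98 105 141 157 127 95 96 98 114 163 163 164 163 163
78 163 163 164 164 163 103 97 98 100 142 158 128 97 98 98 116 163 163 164 163 163
84 164 163 164 163 164 108 97 98 99 145 158 135 104 97 98 143 164 164 163 163 163
```

Request:
play_rows(dp=[[0,0,0],[0,0,0],[0,0,0]], rot=[[0,0,0],[0,0,0],[0,0,0]], fingers=0.221)

```text
clock: 11.48
eef_pos: [493.7, -190.8, -5.2]
tcp_rot: [3.142, 0.0, -0.327]
contact_force: [-0.1, -0.1, -0.3]
opening: 0.223
grasp_force: 11.3
```

Request:
play_rows(dp=[[0,0,0],[0,0,0],[0,0,0]], rot=[[0,0,0],[0,0,0],[0,0,0]], fingers=0.224)

```text
clock: 11.73
eef_pos: [493.7, -190.8, -5.2]
tcp_rot: [-3.142, 0.0, -0.327]
contact_force: [0.1, 0.3, -0.8]
opening: 0.22
grasp_force: 6.2
```

Force dropped to 6.2 N, so the tips are clamped. I'll ease slightly, wait, and lift straight up slowly.

Request:
play_rows(dp=[[0,0,0],[0,0,0],[0,0,0],[0,0,0],[0,0,0]], rot=[[0,0,0],[0,0,0],[0,0,0],[0,0,0],[0,0,0]], fingers=0.2245)

```text
clock: 12.15
eef_pos: [493.7, -190.8, -5.2]
tcp_rot: [3.142, 0.0, -0.327]
contact_force: [-0.4, 0.4, -0.8]
opening: 0.225
grasp_force: 5.3
```

Request:
play_rows(dp=[[0,0,-0.05],[0,0,-0.13],[0,0,-0.22],[0,0,-0.32],[0,0,-0.4]], rot=[[0,0,0],[0,0,0],[0,0,0],[0,0,0],[0,0,0]])

```text
clock: 12.57
eef_pos: [493.9, -190.9, 11.4]
tcp_rot: [3.142, -0.001, -0.327]
contact_force: [1.4, -0.2, -0.5]
opening: 0.226
grasp_force: 5.3
```

Request:
play_rows(dp=[[0,0,-0.2],[0,0,-0.5],[0,0,-0.9],[0,0,-1.3],[0,0,-1.6]], rot=[[0,0,0],[0,0,0],[0,0,0],[0,0,0],[0,0,0]])

```text
clock: 12.98
eef_pos: [494.1, -191.0, 76.6]
tcp_rot: [3.142, -0.001, -0.327]
contact_force: [0.5, -0.4, -0.5]
opening: 0.225
grasp_force: 5.3
```

Run:
```python
from h import *
s,f=wrist();print(s["eef_pos"],s["opening"],s["grasp_force"],s["contact_force"])
im=f["color"].astype(int)
for v in range(0,110,8): print(v,' '.join(f"{im[v,k,0]:d}/{im[v,k,0]-im[v,k,2]:d}" for k in range(308,334,2)))
g=s["eef_pos"]+[0,0,39];x=X
print(proj(f,[g+(93-13)*x+[0,0,7],g+(93+12)*x+[0,0,7],g+93*x]).round(1).tolist())
t=dict(np.load("top.npz")); c=plane(t,[[180,171],[252,170],[252,213],[180,214]],45);print(c.mean(0))
```

```text
[ 494.10256511 -190.97795353   76.60582603] 0.22473395148524142 5.332367867231369 [ 0.47649306 -0.43868274 -0.45205409]
0 127/3 126/3 127/3 129/4 131/4 132/3 134/5 133/4 133/4 131/3 131/4 130/4 127/3
8 133/3 130/3 129/4 131/4 134/3 138/4 137/3 138/4 137/3 135/3 135/4 135/4 135/4
16 132/4 132/3 133/3 131/3 130/3 142/23 139/22 128/53 132/4 133/4 135/3 134/4 137/3
24 135/4 135/3 136/3 136/4 135/3 139/24 138/23 131/54 136/3 138/5 139/4 140/4 138/4
32 137/3 136/3 134/4 134/4 136/4 139/22 137/22 129/52 138/4 137/4 137/4 138/4 137/4
40 142/4 142/4 137/3 136/3 137/4 139/25 138/22 129/52 136/4 135/3 136/4 135/3 138/4
48 162/1 162/1 162/1 162/1 160/0 141/25 138/23 129/54 160/0 159/0 160/1 160/0 161/1
56 162/0 140/1 96/-3 98/-4 90/-3 135/23 146/22 120/57 96/-3 97/-4 83/-1 162/1 162/0
64 162/1 141/0 96/-4 96/-4 97/-4 137/20 145/21 119/56 96/-4 97/-4 81/-2 162/1 162/1
72 162/0 163/1 103/-3 98/-3 99/-4 136/20 146/22 118/55 96/-4 97/-4 99/-2 163/0 163/0
80 163/1 163/0 101/-3 97/-4 100/-4 138/22 146/22 119/55 97/-4 97/-5 94/-2 162/0 164/0
88 163/1 163/1 103/-3 98/-4 97/-5 74/12 84/10 81/4 97/-5 98/-4 95/-2 163/1 162/0
96 163/0 164/0 105/-2 96/-5 98/-5 145/0 163/0 131/-1 98/-4 97/-4 110/-2 163/0 164/1
104 135/4 116/-1 102/-4 102/-5 99/-4 123/2 134/4 104/4 94/-3 103/-4 103/-4 125/2 138/4
[[320.4, 85.5], [320.4, 13.1], [320.4, 51.6]]
[559.28889789 241.56480504  45.        ]
```

The chip came out upright, clamped between the tips. Carrying it over to the rest at height.

Request:
play_rows(dp=[[-0.08,-0.4,-0.2],[-0.2,-1.1,-0.5],[-0.37,-2.1,-0.8],[-0.56,-3.15,-0.8],[-0.75,-4.2,-0.8]], rot=[[0,0,0],[0,0,0],[0,0,0],[0,0,0],[0,0,0]])

```text
clock: 13.45
eef_pos: [519.4, -23.3, 107.8]
tcp_rot: [-3.141, -0.002, -0.328]
contact_force: [1.1, -0.5, -0.5]
opening: 0.221
grasp_force: 5.3
```

Request:
play_rows(dp=[[-0.16,-0.9,0],[-0.32,-1.8,0],[-0.47,-2.65,0],[-0.61,-3.45,0],[-0.75,-4.2,0]], rot=[[0,0,0],[0,0,0],[0,0,0],[0,0,-0.2],[0,0,-0.5]])

```text
clock: 13.87
eef_pos: [544.2, 146.1, 106.9]
tcp_rot: [-3.141, -0.0, -0.273]
contact_force: [0.4, -0.3, -0.7]
opening: 0.222
grasp_force: 5.3
```

Request:
play_rows(dp=[[-0.05,-0.7,0],[-0.15,-1.35,0],[-0.25,-1.85,0],[-0.32,-2.2,0],[-0.35,-2.38,0]], rot=[[0,0,-0.5],[0,0,-1.1],[0,0,-1.7],[0,0,-2.3],[0,0,-2.62]])

```text
clock: 14.28
eef_pos: [556.5, 241.4, 106.7]
tcp_rot: [-3.141, -0.0, 0.005]
contact_force: [0.2, 0.1, -1.1]
opening: 0.226
grasp_force: 5.3
```

Request:
play_rows(dp=[[0,0,0],[0,0,0],[0,0,0]], rot=[[0,0,0],[0,0,0],[0,0,0]])

```text
clock: 14.53
eef_pos: [556.4, 238.5, 106.7]
tcp_rot: [3.141, 0.0, -0.002]
contact_force: [-0.5, 0.4, 0.1]
opening: 0.227
grasp_force: 5.3
```

Run:
```python
from h import *
s,f=wrist();print(s["eef_pos"],s["tcp_rot"],s["opening"],s["grasp_force"],s["contact_force"])
np.savez("w11.npz",**f,pos=s["eef_pos"],rot=s["tcp_rot"]); im=f["color"].astype(int)
C=np.array([559.3,241.6,45])
for dx,dy in((42,0),(-42,0),(42,78),(42,-78),(-42,78),(-42,-78),(42,20),(42,-20),(-42,20),(-42,-20)): print(dx,dy,proj(f,[C+[dx,dy,0]]).round(0)[0].tolist())
# row profiles along columns
for u in (235,250,265,280,380,395,410): print(u,' '.join(str(im[v,u].max()) for v in range(60,290,3)))
g,t=dict(np.load("scene.npz")),dict(np.load("top.npz"))
c1,d1=ray(t,[217,125]);c2,d2=ray(g,[472,238])
k=np.linalg.lstsq(np.c_[d1[0],-d2[0]],c2-c1,rcond=None)[0];print("timer",c1+k[0]*d1[0],c2+k[1]*d2[0])
```

```text
[556.39008065 238.50556722 106.6752831 ] [ 3.14110725e+00  4.22064435e-04 -1.94099495e-03] 0.2274504388351518 5.329962819814682 [-0.45161612  0.43576289  0.05839489]
42 0 [316.0, 143.0]
-42 0 [316.0, 247.0]
42 78 [210.0, 143.0]
42 -78 [422.0, 143.0]
-42 78 [220.0, 247.0]
-42 -78 [412.0, 247.0]
42 20 [289.0, 143.0]
42 -20 [343.0, 143.0]
-42 20 [292.0, 247.0]
-42 -20 [341.0, 247.0]
235 143 143 139 149 142 147 143 142 147 146 142 143 143 145 145 148 144 144 145 148 139 122 80 61 93 110 110 105 105 135 141 138 140 139 141 142 137 130 118 115 78 49 49 49 57 66 83 97 112 113 116 118 125 132 139 135 137 105 95 96 96 95 96 99 135 142 139 141 146 138 138 143 144 141 140 143 141
250 143 144 145 145 146 143 141 143 141 141 141 143 144 144 146 147 147 146 141 147 142 140 139 143 145 141 110 84 141 142 140 139 141 142 142 142 137 139 137 142 142 143 146 140 139 130 118 97 68 60 63 73 87 99 113 114 115 110 109 107 105 100 99 131 137 129 119 77 68 64 76 94 110 110 142 142 145
265 143 141 138 141 141 142 143 145 142 142 144 146 145 142 141 142 143 146 143 142 143 138 142 146 143 141 85 86 149 148 13
[... 771 characters left out ...]
46 148 143 138 144 150 153 151 145 144 146 149 146 151 148 141 143 143 142 147 146 145 133 84 127 145 148 142 149 151 146 143 142 145 147 147 144 143 145 145 142 139 144 147 144 141 138 146 144 145 145 143 143 124 86 86 86 87 88 101 138 137 142 142 141 142 144 137 140 141 140 143 142 141 137 139 143
410 144 140 139 137 144 148 147 147 141 144 137 137 141 138 137 138 142 144 149 150 144 147 140 145 144 147 147 145 141 143 142 140 146 142 141 148 146 141 143 140 141 145 146 147 139 144 144 142 145 145 141 142 139 142 141 140 142 142 147 142 140 144 141 147 146 140 143 141 141 139 137 142 138 138 139 139 141
timer [717.0072532  249.316497    13.30754722] [720.79188354 255.78529779  15.92583175]
```

Run:
```python
from h import *
f=dict(np.load("w11.npz")); im=f["color"].max(2).astype(int)
for lo,hi in((105,165),(200,262)):
    for u in list(range(190,300,5))+list(range(345,450,5)):
        c=im[lo:hi,u]; r=np.nonzero(c<118)[0]
        if len(r): print(u,'|'.join(f"{a[0]+lo}-{a[-1]+lo}:{c[a].min()}" for a in np.split(r,np.nonzero(np.diff(r)>1)[0]+1)),end='  ')
    print()
```

```text
190 149-149:101  195 147-149:87  200 145-152:57  205 144-146:82  210 142-146:83  215 141-145:83  220 135-145:83  225 108-128:92|140-145:83  230 108-119:79|138-164:56  235 125-144:61  240 139-144:83|147-164:59  245 139-143:83  250 138-143:84  255 138-142:84  260 137-143:84  265 137-143:84  270 137-146:67  275 136-140:84  280 136-140:84  285 135-140:83  290 135-139:84  295 134-139:85  345 130-135:84  350 130-134:84  355 129-134:83  360 105-122:103|129-133:82  365 105-150:91  370 106-121:109|128-132:89|135-164:106  375 128-132:84  380 125-125:112|127-132:84  385 121-131:82  390 126-131:83  395 127-130:83  400 128-131:84  405 130-131:95  
210 256-256:111  215 249-256:98  220 242-257:81  225 235-250:96  230 232-250:95  235 200-210:94|231-249:94  240 211-249:70  245 230-259:73  250 200-248:59|259-261:77  255 230-261:68  260 229-247:92  265 229-247:92  270 228-247:92|257-261:55  275 228-251:91|254-261:54  280 228-251:91|254-261:53  285 227-261:78  290 227-261:77  295 226-261:49  345 223-241:86|244-261:39  350 222-240:86|244-261:75  355 222-240:85|246-261:75  360 221-240:86|254-261:40  365 221-239:86|254-261:37  370 200-205:104|221-239:85|258-261:38  375 200-256:93|258-260:113  380 220-238:85|251-261:106  385 219-238:84  390 219-237:83  395 220-237:84  400 228-245:83  405 236-241:88
```

Run:
```python
from h import *
f=dict(np.load("w11.npz"))
B=lambda uv,z: plane(f,uv,z)[:,:2]
far=[[210,146],[245,143.3],[275,140.6],[290,139.5],[345,135],[375,132.4],[395,130.5]]
farT=[[210,142],[245,139],[275,136],[290,135],[345,130],[375,128],[390,126]]
near=[[230,250.3],[260,247.6],[355,240.3],[365,239.5],[390,237.4]]
nearT=[[230,232],[260,229],[355,222],[365,221],[390,219]]
for n,p,z in(("far top",far,45),("far base",farT,0),("near top",near,45),("near base",nearT,0)):
    q=B(p,z); k=np.polyfit(q[:,1],q[:,0],1); print(n,"yaw",-np.arctan(k[0]).round(4),"x at y=241:",np.polyval(k,241).round(1))
print("far tooth",B([[270,146]],55),"far ends",B([[200,152],[401,130]],55), B([[195,148],[403,130]],45),"near tooth",B([[277.5,251.5]],55),"near ends",B([[212,256],[403,241]],55))
```

```text
far top yaw 0.0804 x at y=241: 605.3
far base yaw 0.0838 x at y=241: 604.5
near top yaw 0.0843 x at y=241: 520.6
near base yaw 0.0827 x at y=241: 519.0
far tooth [[600.29116683 273.97070443]] far ends [[596.13156599 323.97551845]
 [611.24317979 181.99858935]] [[597.59505411 331.02692573]
 [610.39154964 178.08473922]] near tooth [[518.20600694 271.93375665]] near ends [[514.43257647 323.52088686]
 [526.93217491 174.4167757 ]]
```

The ridges measure 84.4 mm apart, against an expected 84. The rest has yaw +0.083 and its middle place is at about (560.2, 250.5), which agrees with the teeth, ridge ends and tools. Lowering to 14 mm above the ridges.

Request:
play_rows(dp=[[0.03,-0.1,0.3],[0.07,-0.2,0.9],[0.1,-0.3,1.4],[0.1,-0.3,1.85],[0.1,-0.3,2.04]], rot=[[0,0,-0.2],[0,0,-0.5],[0,0,-0.81],[0,0,-0.81],[0,0,-0.81]])

```text
clock: 15.0
eef_pos: [559.0, 250.5, 22.0]
tcp_rot: [3.14, 0.004, 0.085]
contact_force: [-0.5, 0.3, -0.8]
opening: 0.227
grasp_force: 5.3
```

Request:
play_rows(dp=[[0,0,0],[0,0,0],[0,0,0]], rot=[[0,0,0],[0,0,0],[0,0,0]])

```text
clock: 15.25
eef_pos: [561.3, 251.6, 26.0]
tcp_rot: [-3.141, -0.001, 0.084]
contact_force: [0.3, -0.6, -1.5]
opening: 0.221
grasp_force: 5.3
```

Run:
```python
from h import *
s,f=wrist();print(s["eef_pos"],s["tcp_rot"],s["opening"],s["grasp_force"],s["contact_force"])
np.savez("w12.npz",**f,pos=s["eef_pos"],rot=s["tcp_rot"]); im=f["color"].max(2).astype(int)
a=.083;C=np.array([560.2,250.5,45]);x=np.array([np.cos(a),np.sin(a),0]);y=np.array([-np.sin(a),np.cos(a),0])
for n,(dx,dy,z) in dict(farL=(43.5,20,10),farR=(43.5,-20,10),nearL=(-40.5,20,10),nearR=(-40.5,-20,10),far0=(43.5,30,0),near0=(-40.5,30,0),near1=(-40.5,-35,0)).items(): print(n,proj(f,[C+dx*x+dy*y+[0,0,z]]).round(1)[0].tolist())
for v in (108,112,116,120,124,128,132): print(v,' '.join(str(im[v,u]) for u in range(264,380,3)))
for u in (260,270,365,375): print(u,' '.join(str(im[v,u]) for v in range(96,290,3)))
print([q.round(3) for q in step(s,[560.2,250.5,14],.083)])
```

```text
[561.33104958 251.59951199  26.014686  ] [-3.14116619e+00 -1.18806244e-03  8.44917664e-02] 0.2208633389358984 5.330963954329491 [ 0.26301995 -0.61720397 -1.46741725]
farL [280.5, 171.9]
farR [365.1, 172.1]
nearL [285.6, 322.5]
nearR [358.6, 322.6]
far0 [262.8, 167.7]
near0 [270.0, 311.2]
near1 [382.6, 311.4]
108 149 147 145 145 144 145 145 147 148 149 149 153 151 144 148 143 114 132 154 148 126 115 127 151 156 156 151 142 141 143 147 148 149 151 149 146 147 150 149
112 147 149 150 150 144 142 143 145 149 151 150 151 152 148 147 129 113 138 147 146 146 114 122 151 154 154 150 145 148 151 150 150 152 150 147 148 148 146 141
116 148 152 154 150 142 143 146 147 148 149 147 146 148 146 142 120 114 139 147 150 151 114 114 149 155 154 149 149 149 148 148 151 147 149 152 150 148 148 146
120 143 148 151 150 150 147 150 149 149 149 150 147 144 144 143 117 114 142 145 148 150 114 114 152 155 155 153 153 149 146 148 151 147 148 151 145 144 147 145
124 143 143 145 144 147 149 148 144 143 147 149 150 147 144 139 115 114 143 144 146 147 120 115 155 153 151 153 151 151 151 150 150 148 147 148 145 14
[... 699 characters left out ...]
 147 147 146 144 144 144 142 145 147 146 144 147 147 144 140 142 140 139 141 144 140 142 138 139 138 75 59 56 52 59 45 42 40 38 39 37
365 141 143 146 148 151 148 147 155 151 148 151 150 148 145 143 145 150 148 148 143 87 88 85 88 86 103 125 146 148 151 145 146 148 147 148 145 147 149 149 143 148 148 148 143 142 145 144 146 148 143 147 141 146 45 42 41 40 38 54 36 34 32 32 31 31
375 146 149 153 150 150 149 144 149 147 141 143 145 144 143 143 146 149 148 148 143 88 88 88 88 90 121 151 151 147 151 145 146 148 147 148 145 146 148 149 143 147 148 148 143 141 145 144 145 148 143 146 142 146 140 145 141 142 123 103 34 33 33 32 30 28
[array([-0.031,  0.025,  0.3  ]), array([-0.004, -0.011,  0.014])]
```

Run:
```python
from h import *
f=dict(np.load("w12.npz")); im=f["color"].max(2).astype(int)
print([(v,[u for u in range(230,420) if im[v,u]<110]) for v in (173,175)])
```

```text
[(173, [233, 234, 235, 280, 281, 319, 320, 321, 362, 363, 364, 419]), (175, [233, 234, 235, 280, 319, 320, 364, 419])]
```

The teeth at cols 280 and 363 are centred on the tweezers (col 320) within 1 mm, and the ridge line is level across the view. Lowering gently.

Request:
play_rows(dp=[[-0.01,0.01,0.08],[-0.02,0.02,0.18],[-0.02,0.02,0.26],[-0.02,0.02,0.3],[-0.02,0.02,0.32]], rot=[[0,0,0],[0,0,0],[0,0,0],[0,0,0],[0,0,0]])

```text
clock: 15.72
eef_pos: [559.7, 250.5, 12.0]
tcp_rot: [3.141, 0.0, 0.085]
contact_force: [0.8, -0.1, -0.8]
opening: 0.219
grasp_force: 5.3
```

Request:
play_rows(dp=[[0,0,0.01],[0,0,0.02],[0,0,0.025],[0,0,0.025]], rot=[[0,0,0],[0,0,0],[0,0,0],[0,0,0]])

```text
clock: 16.05
eef_pos: [559.9, 250.7, 11.4]
tcp_rot: [-3.142, -0.0, 0.085]
contact_force: [-0.4, 0.0, -1.1]
opening: 0.225
grasp_force: 5.3
```

Run:
```python
from rig import telemetry
s=telemetry.sense();print(s["eef_pos"],s["contact_force"],s["wrist_torque"],s["tcp_rot"])
```

```text
[559.92278378 250.67648962  11.39774949] [-0.36996747  0.03508011 -1.10242688] [ 0.01886546 -0.00644055 -0.0369694 ] [-3.14156856e+00 -5.26655378e-05  8.48827080e-02]
```

Request:
play_rows(dp=[[0,0,0.005],[0,0,0.01],[0,0,0.01]], rot=[[0,0,0],[0,0,0],[0,0,0]])

```text
clock: 16.3
eef_pos: [559.9, 250.6, 11.0]
tcp_rot: [3.142, 0.0, 0.085]
contact_force: [-0.0, -0.3, 0.2]
opening: 0.229
grasp_force: 5.3
```

Request:
play_rows(dp=[[0,0,0.005],[0,0,0.01],[0,0,0.01]], rot=[[0,0,0],[0,0,0],[0,0,0]])

```text
clock: 16.55
eef_pos: [559.9, 250.7, 10.7]
tcp_rot: [-3.142, -0.0, 0.085]
contact_force: [-0.8, -0.5, 1.5]
opening: 0.227
grasp_force: 5.5
```

Request:
play_rows(dp=[[0,0,0.005],[0,0,0.01],[0,0,0.01]], rot=[[0,0,0],[0,0,0],[0,0,0]])

```text
clock: 16.8
eef_pos: [560.0, 250.6, 10.6]
tcp_rot: [-3.142, -0.0, 0.085]
contact_force: [-1.3, -0.4, 5.8]
opening: 0.225
grasp_force: 5.9
```

Contact is felt at TCP z ≈ 10.8. I'll back off a hair, release gradually and retreat upward.

Request:
play_rows(dp=[[0,0,-0.01],[0,0,-0.01],[0,0,-0.01]], rot=[[0,0,0],[0,0,0],[0,0,0]], fingers=0.228)

```text
clock: 17.05
eef_pos: [560.0, 250.6, 10.5]
tcp_rot: [-3.142, -0.0, 0.085]
contact_force: [0.2, 0.1, -0.5]
opening: 0.23
grasp_force: 0.2
```

Request:
play_rows(dp=[[0,0,0],[0,0,0],[0,0,0]], rot=[[0,0,0],[0,0,0],[0,0,0]], fingers=0.24)

```text
clock: 17.3
eef_pos: [559.8, 250.6, 10.5]
tcp_rot: [3.142, 0.0, 0.085]
contact_force: [-0.6, 0.1, -0.3]
opening: 0.237
grasp_force: 0.0
```

Request:
play_rows(dp=[[0,0,0],[0,0,0],[0,0,0],[0,0,0]], rot=[[0,0,0],[0,0,0],[0,0,0],[0,0,0]], fingers=0.32)

```text
clock: 17.63
eef_pos: [559.9, 250.6, 10.6]
tcp_rot: [-3.142, -0.0, 0.085]
contact_force: [0.4, -0.3, -0.4]
opening: 0.321
grasp_force: 0.0
```

Request:
play_rows(dp=[[0,0,-0.1],[0,0,-0.3],[0,0,-0.6],[0,0,-1.0],[0,0,-1.5]], rot=[[0,0,0],[0,0,0],[0,0,0],[0,0,0],[0,0,0]])

```text
clock: 18.05
eef_pos: [559.5, 250.5, 71.6]
tcp_rot: [3.141, 0.001, 0.085]
contact_force: [0.1, 0.1, -0.2]
opening: 0.318
grasp_force: 0.0
```

Request:
play_rows(dp=[[0,0,-0.5],[0,0,-0.9],[0,0,-1.2],[0,0,-1.4],[0,0,-1.4]], rot=[[0,0,0],[0,0,0],[0,0,0],[0,0,0],[0,0,0]])

```text
clock: 18.47
eef_pos: [561.0, 251.1, 128.9]
tcp_rot: [-3.141, -0.003, 0.085]
contact_force: [1.1, 0.4, -0.6]
opening: 0.321
grasp_force: 0.0
```

Run:
```python
from h import *
s,f=wrist();print(s["eef_pos"],s["tcp_rot"],s["opening"],s["grasp_force"],s["contact_force"])
np.savez("w13.npz",**f); c=f["color"].astype(int); im=c.max(2)
a=.085;C=np.array([560,250.6,50]);x=np.array([np.cos(a),np.sin(a),0]);y=np.array([-np.sin(a),np.cos(a),0])
print("pred tip,cross,grip,rear,chipnear,chipfar",[proj(f,[C+k*x+[0,0,z]]).round(1)[0].tolist() for k,z in((93,0),(39,0),(0,0),(-69,0),(80,7),(105,7))])
G=(c[:,:,0]-c[:,:,2]>18)[:200,280:360]; v,u=np.nonzero(G); print("gold rows/cols",v.min(),v.max(),u.min()+280,u.max()+280,len(v))
for v in range(70,280,10): print(v,' '.join(str(im[v,k]) for k in range(300,342,2)))
```

```text
[560.96515225 251.10133898 128.91448909] [-3.14051162e+00 -3.08413707e-03  8.47997767e-02] 0.32089904801481817 0.0 [ 1.05871113  0.4234382  -0.57563089]
pred tip,cross,grip,rear,chipnear,chipfar [[320.9, 76.6], [320.8, 149.2], [320.8, 196.4], [320.7, 270.8], [320.9, 94.7], [321.0, 57.9]]
gold rows/cols 0 95 306 359 586
70 136 133 138 142 143 142 142 138 141 140 145 135 142 141 138 141 140 141 145 141 141
80 139 140 142 142 137 142 139 137 103 107 138 115 108 128 140 137 139 141 136 134 138
90 138 139 137 135 136 136 138 143 113 105 139 113 105 129 141 140 140 141 138 140 145
100 141 139 142 137 135 138 139 140 120 104 126 105 105 131 142 137 141 145 146 145 144
110 144 141 140 143 142 137 134 128 109 129 142 142 115 117 141 147 148 143 140 143 144
120 139 142 145 144 141 135 138 116 116 141 139 140 136 110 133 140 141 144 143 142 142
130 144 144 145 144 145 145 130 110 134 145 145 145 145 118 99 145 145 144 145 144 144
140 83 82 83 83 83 84 82 82 90 110 88 89 109 85 83 84 83 82 82 83 83
150 138 137 138 139 139 138 138 139 137 108 110 109 134 139 139 141 139 140 141 140 140
160 141 14
[... 297 characters left out ...]
 140 139 102 55 45 139 140 141 140
200 140 141 140 141 123 34 87 116 142 141 141 142 141 140 103 55 65 141 141 140 141
210 140 141 141 141 123 41 83 117 141 140 142 141 141 141 103 56 68 141 141 141 142
220 137 137 137 137 125 48 81 112 137 138 138 137 137 138 103 60 75 138 138 139 138
230 90 90 89 89 84 53 79 91 88 89 89 89 89 88 102 65 64 88 89 88 88
240 135 135 135 135 135 135 112 111 136 134 135 135 135 135 102 128 135 137 136 136 135
250 139 136 137 138 137 137 117 95 122 141 142 142 139 79 108 136 138 134 137 141 141
260 140 139 136 140 138 130 133 119 101 90 89 89 87 108 135 136 137 136 134 140 144
270 139 140 141 138 134 138 142 139 108 107 108 108 107 121 139 143 142 139 139 141 143
```

Request:
play_rows(dp=[[0,0,-0.3],[0,0,-0.5],[0,0,-0.5],[0,0,-0.5],[0,0,-0.5]], rot=[[0,0,0],[0,0,0],[0,0,0],[0,0,0],[0,0,0]])

```text
clock: 18.93
eef_pos: [559.7, 250.6, 146.3]
tcp_rot: [3.141, 0.0, 0.085]
contact_force: [-0.4, -0.2, 0.5]
opening: 0.32
grasp_force: 0.0
```

Run:
```python
from h import *
s,f=wrist();c=f["color"].astype(int);print(s["eef_pos"])
a=.085;C=np.array([560,250.6,50]);x=np.array([np.cos(a),np.sin(a),0])
p=proj(f,[C+k*x+[0,0,z] for k,z in((93,0),(-69,0),(80,7),(105,7))]);print(p.round(1).tolist())
G=(c[:,:,0]-c[:,:,2]>14); v,u=np.nonzero(G[40:130,312:330]);print("chip rows",v.min()+40,v.max()+40,"cols",u.min()+312,u.max()+312)
t=dict(np.load("top.npz"));sc=dict(np.load("scene.npz"))
from rig import optics
n=optics.grab_frame("scene")
D=np.abs(n["color"].astype(int)-sc["color"]).max(2)>45
print("diff at outer tools", [ (int(D[int(b)-3:int(b)+4,int(q)-3:int(q)+4].sum())) for q,b in proj(sc,[np.array([560,250.6,48])+sy*49*np.array([-.085,.996,0])+k*x for sy in(1,-1) for k in(-65,0,65)])])
```

```text
[559.72529867 250.58504865 146.27497617]
[[320.2, 76.0], [320.1, 260.0], [320.2, 93.1], [320.2, 58.6]]
chip rows 54 94 cols 313 329
diff at outer tools [0, 0, 0, 0, 0, 0]
```

The chip is at rows 54–94, as predicted, and the outer tools are unchanged.

```bash
python3 -c "
from rig import r
print(r.sign_off())"
```

```text
the job is handed in; nothing more can be done
None
```

The tweezers, still holding the gold-coated chip, lie across both ridges in the middle place of the rest with the chip hanging beyond the far ridge; the outer tools look unmoved, and the job is handed in at about 19 s.

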